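# Step the fan tester up four clicks and start it

## Robot

A 7-joint arm with a two-finger parallel gripper is mounted at the origin on the work surface. World frame = base frame: x ahead of the robot, y to its left, z up, the work surface at z = 0. Lengths are in m, angles in rad, forces in N, time in s.
With the tool pointing down it reaches from about 0.425 to 0.925 m from the base axis. Payload 6.8 kg.
Tool frame: the origin (TCP) lies at the very end of the fingers, on their centre line; the grasp point (between the pads) lies 19 mm behind it; z points along the fingers, x is the direction in which the jaws open and shut, and the axes are right-handed (so a half turn about z gives the same grasp; the last joint's range is limited). The gripper opens to 85 mm and grips with 20 to 120 N. Pads are 22 mm wide; open, the fingers measure 114 mm over their backs; the gripper's body (76 mm by 85 mm) begins 54 mm behind the grasp point. The pads swing forward as they close: fully open they stand 13 mm farther back than shut.
Start: joints at [1.228, 0.477, 0.022, 1.555, -0.011, 1.109, -0.083], TCP at [0.157, -0.656, 0.197] pointing down, gripper open.
Joint ranges: [-2.96, 2.96], [-0.34, 2.1], [-1.41, 1.46], [0.24, 2.44], [-1.37, 4.51], [0.17, 1.92], [-2.96, 2.96]. Speed limits (rad/s): [2.39, 2.39, 3.14, 3.14, 3.14, 3.14, 3.14].

## Interface

Orientations are given as a unit quaternion [w, x, y, z].
In Python, from station import bot gives the robot as it stands.
- The arm moves only by the shell command python3 -m creep 'ROWS' [FORCE]. ROWS is JSON, a list that holds one entry, the list of rows, each a list of 7 numbers: the shift along the tool's x, y, z in cm, then the turn, a rotation vector about the tool's x, y, z in rad, then the opening, from 0 (shut) to 1 (fully open). In form: [[[dx, dy, dz, wx, wy, wz, claw], ...]]. A call has 1 to 10 rows; each row is the pose to reach, as a shift and turn from the pose commanded when the call began, along the tool's axes at that moment; what a row does not reach only later rows make up. A row lasts 1/8 s, in which the tool goes at most 62.5 mm and 10.7 degrees, less where a joint would pass 70% of its speed; a pose out of reach is approached as far as the arm can. A call with a gripper value outside its range is refused whole. The fingers move at their own pace and stop on an object; FORCE is the grip in N (left out, the last holds). Time passes only in rows, so rows that repeat a pose let the fingers close. It gives the time, the measured TCP pose, the force and the opening at its end, in the units of the state.
- bot.get_obs(): the state, without advancing time (a new reading comes with each control period).
- bot.read_camera(name): name is "side" or "top" or "wrist"; returns (picture, depth): 480x640x3 uint8, blue, green, red; 480x640 float32, m along the optical axis (not along the pixel's ray), 0 where there is no reading.
- bot.calibration(name): a dict with "mtx" (3x3 intrinsics, pixels), "rvec" (rotation vector, rad) and "tvec" (3), from world to camera coordinates, as OpenCV has them. Camera axes: x right, y down, z forward; pixel columns grow to the right and rows downward; lengths in m; the calibration is good to about 2 mm. A picture is of the moment at which its call begins: read the wrist's pose just before it. calibration takes no time and is no camera call; for the wrist camera it gives the pose at the moment of the call.
- bot.hand_in(): hands the job in, once; it reports no verdict.
Trained networks look in the newest picture that a camera, given by its name, has taken for a name from the list of things; names that differ only in an ending like _2 or _b are one class to them, and where a whole thing is asked for, a point or a joint stands for the part that bears it (a point fixed in the world has none). Each returns a list of dicts, best first, with "p" (0 to 1); they miss things now and then, are a little off and sometimes report something else, mostly with a low value. They report only what shows in the picture. A call takes as long as a camera call.
- bot.find_in(camera, label): "xy" ([column, row] in pixels, amid what is visible of it).
- bot.silhouettes(camera, label): "mask" (480x640 bool, what is visible of it) and "xy" ([column, row] in pixels, amid what is visible of it).
The state is a dict: "t": time; "q": joint angles; "joint_vel": joint speeds; "joint_torque": joint torques, N m; "eef_pos": TCP position; "tool_rot": TCP orientation; "contact_force": force on the tool from outside, world axes, zero at the start; "torque": the same for the moment, N m; "gripper_width": opening from 0.0 (shut) to 1.0 (fully open).
Only numpy, scipy, OpenCV 4.12 (cv2) and the standard library are available. Lean on these libraries where they do the work, as an engineer would, in place of code of your own. Each camera call takes 0.05 s, during which the arm holds its last target.

## Task

With a fingertip, gently push the pointer of the fan tester's dial round clockwise (seen from above) by exactly four clicks from where it stands, without going past the fourth click; do not pinch the knob. Then press the start button fully down with a fingertip and let it come up again. Leave the drive, the fan and the heatsink around it where they are.

Things in the scene. Friction and masses are not known exactly. Their poses are not given: they have to be found in the camera images.
- tester: The fan test unit: a plain grey steel box fixed to the bench, 130 (its x) x 250 (its y) mm, top face 55 mm above the bench. Origin at the centre of its underside. On its top are two stations, 65 mm to either side of the middle along its y: the dial at one, the start button at the other (which is which varies).
- dial (a joint): The click-stop dial's angle in rad: 0 at the stop where it stands at the start, growing clockwise seen from above. One click is 24 deg (0.419 rad), 15 a turn, no end stops. It resists up to half-way between two stops, then snaps forward into the next by itself; let go, it settles in the nearest stop. Getting over takes 0.08 to 0.12 N m, about 3 N sideways at the pointer point.
- dial_axis (a point): A point on the dial's upright turning axis, half-way up the knob (73 mm above the bench). The black knob has a round hub, 32 mm across, and one pointer bar; its underside is 60 mm and its flat top 86 mm above the bench.
- pointer (a point): A point inside the knob's pointer bar, 34 mm out from the axis, half-way up (73 mm above the bench); x axis outwards along the bar. The bar is 12 mm thick, 26 mm high, reaches 42 mm out from the axis and has a thin white line along its top. It may start in any direction.
- dial_ring: The fixed flat aluminium ring under the knob, 102 mm across, 4 mm thick, top 59 mm above the bench, with 15 black ticks, one per stop. Origin at the centre of its underside.
- start (a joint): The start button's travel in m: 0 up, 0.006 fully pressed. It springs back when released; about 4 N presses it fully.
- start_top (a point): Centre of the top of the start button: a round grey push button 28 mm across in a round aluminium housing on the other station of the unit.
- drive: Bystander: a flat 2.5-inch disk drive, 100 x 70 x 9.5 mm, lying loose on the bench on the robot's side of the unit. Origin at the centre of its underside.
- fan: Bystander: a square black case fan, 80 x 80 x 25 mm, lying loose on the bench beside the unit. Origin at the centre of its underside.
- heatsink: Bystander: a small finned heatsink, 50 x 50 x 38 mm, standing loose on the bench at the unit's other side. Origin at the centre of its underside.

How it is judged:
By the outcome, as a careful person would: the job done as asked, in the order asked, and still so for the second after the job is handed in, with the robot touching nothing.
It also fails if it takes over 61 s, if anything falls off the work surface, if the arm or the gripper's body presses on something with over 40 N, if the wrist force passes 120 N, or if a joint passes its speed limit or range.

## Working session

There is one attempt and no reset: what is moved stays moved. The work goes in short steps, Python scripts to look and compute and a shell command to move; the robot and the scene stay as the last step left them, time stands still between calls to the robot, and variables do not carry over. Pictures are saved under pics/ and viewed, and the job is handed in when it is done.

```bash
ls; mkdir -p pics; cat > h.py <<'E'
import numpy as np,cv2
from station import bot
def cal(n):
    c=bot.calibration(n);R,_=cv2.Rodrigues(np.array(c["rvec"],float));return np.array(c["mtx"]),R,np.array(c["tvec"],float).ravel()
def px2w_z(n,px,z):
    K,R,t=cal(n);d=R.T@np.linalg.inv(K)@np.array([px[0],px[1],1.]);o=-R.T@t
    return o+d*(z-o[2])/d[2]
def proj(n,p):
    K,R,t=cal(n);c=K@(R@np.array(p,float)+t);return c[:2]/c[2]
def cloud(n,depth):
    K,R,t=cal(n);v,u=np.mgrid[:480,:640]
    c=np.stack([(u-K[0,2])/K[0,0]*depth,(v-K[1,2])/K[1,1]*depth,depth],-1)
    return (c-t)@R
E
python3 - <<'E'
from h import *
print(bot.get_obs())
for n in ["top","side"]:
    im,d=bot.read_camera(n);cv2.imwrite(f"pics/{n}0.png",im);np.save(f"{n}0.npy",d)
    for l in ["dial_axis","pointer","start_top","dial_ring","tester","drive","fan","heatsink"]:
        print(n,l,[(r["xy"],round(r["p"],2)) for r in bot.find_in(n,l)][:2])
E
```

```text
pics
{'t': 0.0, 'q': array([ 1.22789268,  0.47784154,  0.02235595,  1.55646102, -0.01150171,
        1.10931876, -0.08308676]), 'joint_vel': array([-0.00026607, -0.00150654, -0.00035167, -0.00110936, -0.00197565,
        0.00231968, -0.00106109]), 'joint_torque': array([ 2.59926992e-04, -5.96443105e+01,  1.60818391e+00, -2.81197947e+01,
        1.26687690e-02,  9.37254808e-03, -8.01745784e-06]), 'eef_pos': array([ 0.15685387, -0.65583259,  0.19599428]), 'tool_rot': array([-5.28226290e-04,  7.85070044e-01, -6.19406267e-01, -7.89746592e-04]), 'contact_force': array([-0.42946053, -0.09500554, -0.19259402]), 'torque': array([ 0.05419099, -0.01118804,  0.01449366]), 'gripper_width': 1.002866781242056}
top dial_axis [([281.5, 253.9], 0.76)]
top pointer [([280.8, 255.9], 0.77)]
top start_top [([347.0, 242.1], 0.74)]
top dial_ring [([279.9, 258.8], 0.61)]
top tester [([324.1, 248.6], 0.76)]
top drive [([367.0, 316.2], 0.98)]
top fan [([193.1, 245.4], 0.94), ([278.4, 256.8], 0.2)]
top heatsink [([402.2, 215.4], 0.93)]
side dial_axis [([301.6, 282.2], 0.96)]
side pointer [([301.8, 284.3], 0.86)]
side start_top [([347.9, 235.6], 0.74)]
side dial_ring [([304.0, 281.4], 0.74), ([330.5, 277.5], 0.67)]
side tester [([328.9, 277.7], 0.95), ([362.2, 210.4], 0.45)]
side drive []
side fan []
side heatsink [([361.6, 210.6], 0.74)]
```

View pics/top0.png

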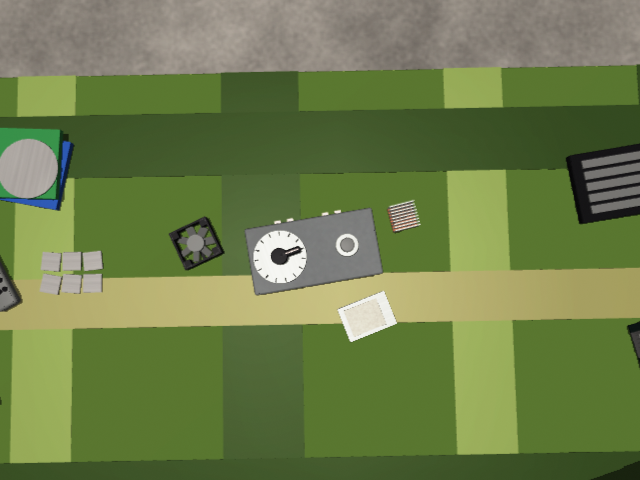

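View pics/side0.png

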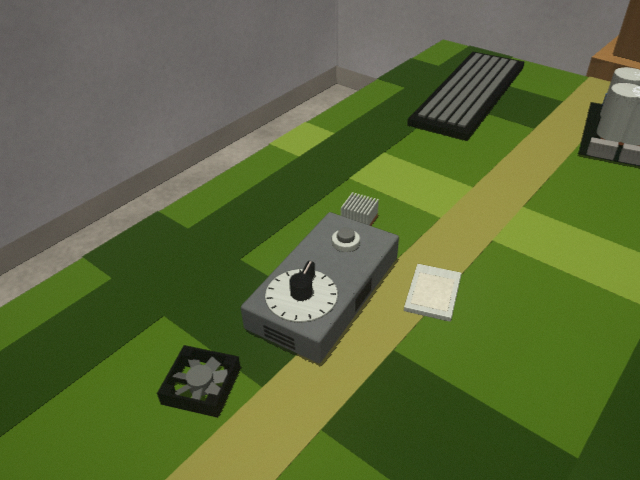

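```bash
python3 - <<'E'
from h import *
im=cv2.imread("pics/top0.png")[200:320,220:400]
cv2.imwrite("pics/top0z.png",cv2.resize(im,(800,533),interpolation=cv2.INTER_CUBIC))
im=cv2.imread("pics/side0.png")[200:350,220:420]
cv2.imwrite("pics/side0z.png",cv2.resize(im,(800,600),interpolation=cv2.INTER_CUBIC))
for n,z in (("top",.086),):
    print(px2w_z(n,(281,254),.08),px2w_z(n,(347,242),.065))
K,R,t=cal("top");print(K,-R.T@t,R)
K,R,t=cal("side");print(-R.T@t,R)
E
```

```text
[0.56678154 0.11338746 0.08      ] [ 0.58794699 -0.01141679  0.065     ]
[[543.06129656   0.         317.18249947]
 [  0.         543.06129656 243.34528431]
 [  0.           0.           1.        ]] [0.51208232 0.04489994 1.09475328] [[-1.96927126e-02 -9.99804413e-01 -1.82583955e-03]
 [-9.97203981e-01  1.97730964e-02 -7.20641765e-02]
 [ 7.20861842e-02  4.01595354e-04 -9.97398326e-01]]
[0.17502969 0.53149806 0.63726196] [[-0.77159328 -0.63574063 -0.02185552]
 [-0.40504754  0.51751484 -0.75373395]
 [ 0.49048985 -0.57272353 -0.65681616]]
```

View pics/top0z.png

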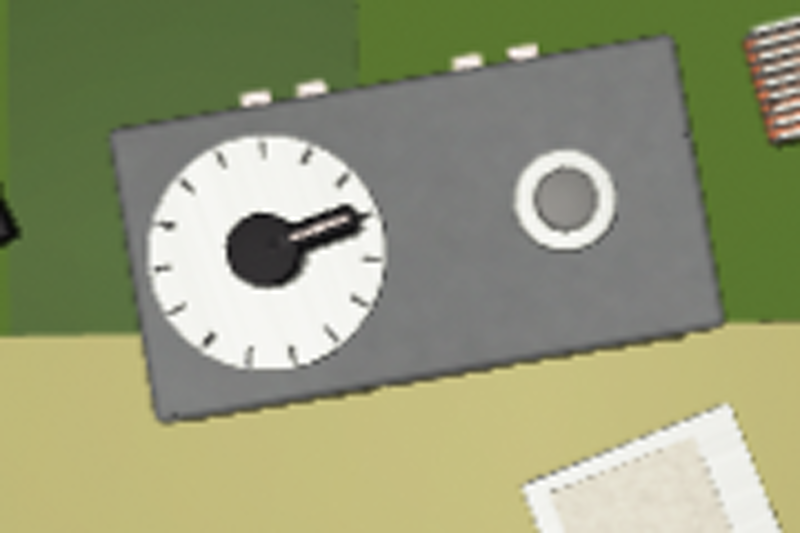

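View pics/side0z.png

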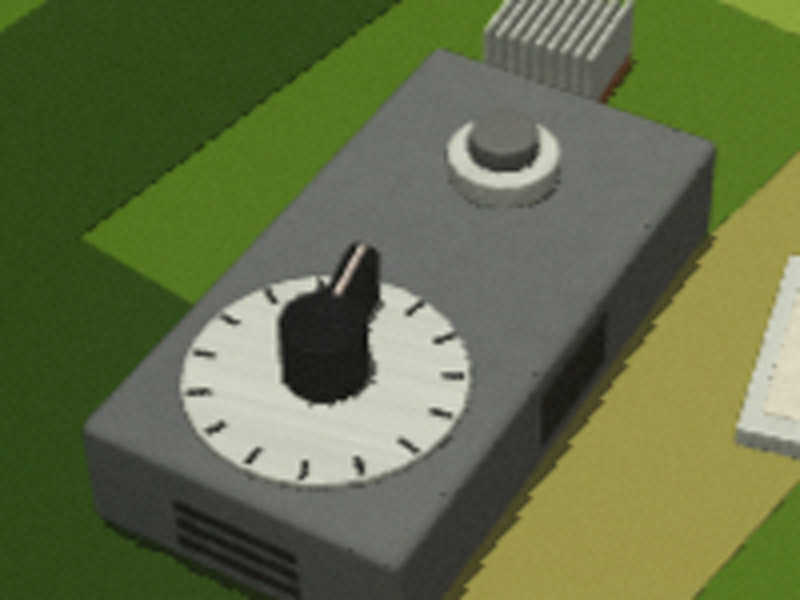

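The top view shows the dial at about pixel (280,256) with the pointer towards the image right (tip ~(302,247)). The button is at about (347,244), with the drive below the unit, the fan at left and the heatsink at upper right. The side view agrees. Next I'll measure precisely.

```bash
python3 - <<'E'
from h import *
for n in ["top","side"]:
    im=cv2.imread(f"pics/{n}0.png");g=im.min(2)
    d=np.load(f"{n}0.npy");P=cloud(n,d)
    # ring: bright pixels with height ~.059
    c0=np.array([.566,.113])
    if n=="side": pass
    r=np.hypot(P[...,0]-c0[0],P[...,1]-c0[1])
    m=((g>150)&(r<.07)).astype(np.uint8)
    m=cv2.morphologyEx(m,cv2.MORPH_CLOSE,np.ones((5,5)))
    cs,_=cv2.findContours(m,cv2.RETR_EXTERNAL,cv2.CHAIN_APPROX_NONE)
    c=max(cs,key=cv2.contourArea);hull=cv2.convexHull(c)[:,0]
    W=np.array([px2w_z(n,p,.059) for p in c[:,0]])
    A=np.c_[2*W[:,:2],np.ones(len(W))];s=np.linalg.lstsq(A,(W[:,:2]**2).sum(1),rcond=None)[0]
    print(n,"ring",s[:2],"rad",np.sqrt(s[2]+s[:2]@s[:2]), "ringz",np.median(P[...,2][(g>150)&(r<.05)]))
    # knob dark
    mk=(im.max(2)<60)&(np.hypot(P[...,0]-s[0],P[...,1]-s[1])<.046)&(P[...,2]>.075)
    Q=P[mk];print("knob pts",mk.sum(),"top z",np.percentile(Q[:,2],[10,50,90]))
    w=(P[...,2]>.080)&(np.hypot(P[...,0]-s[0],P[...,1]-s[1])<.05)
    Q=P[w];far=Q[np.hypot(Q[:,0]-s[0],Q[:,1]-s[1])>.02]
    a=np.arctan2(far[:,1]-s[1],far[:,0]-s[0]);print("pointer angle deg",np.degrees(np.median(a)),len(a),"maxr",np.hypot(far[:,0]-s[0],far[:,1]-s[1]).max())
    b=(P[...,2]>.058)&(np.hypot(P[...,0]-.588,P[...,1]+.012)<.03)
    Q=P[b];print("btn",Q[:,:2].mean(0),(Q[:,:2].max(0)+Q[:,:2].min(0))/2,"zs",np.percentile(Q[:,2],[5,50,95]))
    core=P[np.hypot(P[...,0]-Q[:,0].mean(),P[...,1]-Q[:,1].mean())<.01];print("btn top z",np.median(core[:,2]))
    tt=(abs(P[...,2]-.055)<.004)&(np.hypot(P[...,0]-.577,P[...,1]-.05)<.17)
    print("tester",cv2.minAreaRect(P[tt][:,:2].astype(np.float32)))
    for nm,uv in [("drive",(367,316)),("fan",(195,243)),("heatsink",(403,215))]:
        if n=="top":print(nm,P[uv[1],uv[0]])
    # other tall stuff map
E
```

```text
top ring [0.56365038 0.11796208] rad 0.050238240007027785 ringz 0.05843169941012426
knob pts 261 top z [0.08264285 0.08507356 0.08744386]
pointer angle deg -72.7995387181117 76 maxr 0.04199455693189106
btn [ 0.5827314  -0.01118048] [ 0.58722742 -0.01283968] zs [0.06174695 0.06799056 0.07831286]
btn top z 0.07576635253886946
tester ((0.5729663968086243, 0.05302639305591583), (0.1298595517873764, 0.24961698055267334), 8.673888206481934)
drive [ 0.44401537 -0.05069854  0.00884096]
fan [0.59522077 0.28772126 0.02043997]
heatsink [ 0.64462146 -0.12881833  0.00625525]
side ring [0.56369853 0.11649022] rad 0.04501455896104032 ringz 0.060365756924933366
knob pts 468 top z [0.07853111 0.08649555 0.08808654]
pointer angle deg -74.5004578823845 82 maxr 0.03854876165272323
btn [ 0.57781145 -0.00341642] [ 0.58665842 -0.01189451] zs [0.05938263 0.06877942 0.07914613]
btn top z 0.07633962164400342
tester ((0.5723034739494324, 0.05488899350166321), (0.1312812715768814, 0.2522859275341034), 8.785834312438965)
```

```bash
cat >> h.py <<'E'
from scipy.spatial.transform import Rotation as Ro
def pose():
    o=bot.get_obs();q=o["tool_rot"];return np.array(o["eef_pos"]),Ro.from_quat([q[1],q[2],q[3],q[0]])
def down(az): # tool x azimuth deg, z down
    a=np.radians(az);x=np.array([np.cos(a),np.sin(a),0]);z=np.array([0,0,-1.]);return Ro.from_matrix(np.c_[x,np.cross(z,x),z])
def row(p,az):
    p0,R0=pose();R=down(az);d=R0.inv().apply(np.array(p)-p0)*100;w=(R0.inv()*R).as_rotvec()
    return [round(float(x),2) for x in d]+[round(float(x),3) for x in w]
A=np.array([.5635,.1175]);PHI=-73.
def push(th,off,r=.036,z=.068): # th deg clockwise advance, off = finger centre behind bar centreline
    f=np.radians(PHI-th);u=np.array([np.cos(f),np.sin(f)]);m=np.array([np.sin(f),-np.cos(f)])
    p=A+r*u-off*m;az=PHI-th+90
    return [p[0],p[1],z],az
E
python3 - <<'E'
from h import *
print(row([.45,-.40,.2],-40)); print(row([.603,.092,.2],17))
E
```

```text
[-18.13, -34.46, -0.3, -0.0, -0.0, -0.638]
[-62.43, -60.78, -0.3, 0.0, -0.0, -1.633]
```

```bash
python3 -m creep '[[[-9,-17,0,0,0,-0.32,0],[-18,-34.5,0,0,0,-0.64,0],[-18,-34.5,0,0,0,-0.64,0],[-18,-34.5,0,0,0,-0.64,0],[-18,-34.5,0,0,0,-0.64,0],[-18,-34.5,0,0,0,-0.64,0],[-18,-34.5,0,0,0,-0.64,0],[-18,-34.5,0,0,0,-0.64,0]]]' 30
python3 -c "
from h import *
print(row([.603,.092,.2],17))"
```

```text
t: 1.9
eef_pos: [0.4514, -0.4006, 0.197]
tool_rot: [0.0, 0.94, -0.34, 0.0]
contact_force: [-0.3, -0.4, -0.6]
gripper_width: -0.002
[-19.84, -47.57, -0.3, 0.0, -0.0, -0.991]
```

```bash
python3 -m creep '[[[-19.8,-47.6,0,0,0,-0.99,0],[-19.8,-47.6,0,0,0,-0.99,0],[-19.8,-47.6,0,0,0,-0.99,0],[-19.8,-47.6,0,0,0,-0.99,0],[-19.8,-47.6,0,0,0,-0.99,0],[-19.8,-47.6,0,0,0,-0.99,0],[-19.8,-47.6,0,0,0,-0.99,0],[-19.8,-47.6,0,0,0,-0.99,0],[-19.8,-47.6,0,0,0,-0.99,0],[-19.8,-47.6,0,0,0,-0.99,0]]]'
python3 - <<'E'
from h import *
print(row([.603,.092,.2],17))
for n in ["wrist","side"]:
    im,d=bot.read_camera(n);cv2.imwrite(f"pics/{n}1.png",im)
print(bot.get_obs()["q"])
E
```

```text
t: 3.15
eef_pos: [0.6041, 0.0896, 0.1966]
tool_rot: [0.0, 0.989, 0.146, -0.0]
contact_force: [-0.4, -0.7, -0.3]
gripper_width: -0.002
[-0.04, -0.27, -0.34, 0.001, 0.001, -0.004]
[ 0.19958538  0.43584976 -0.59428957  1.68472758  0.26977372  1.10498598
 -0.18414462]
```

View pics/wrist1.png

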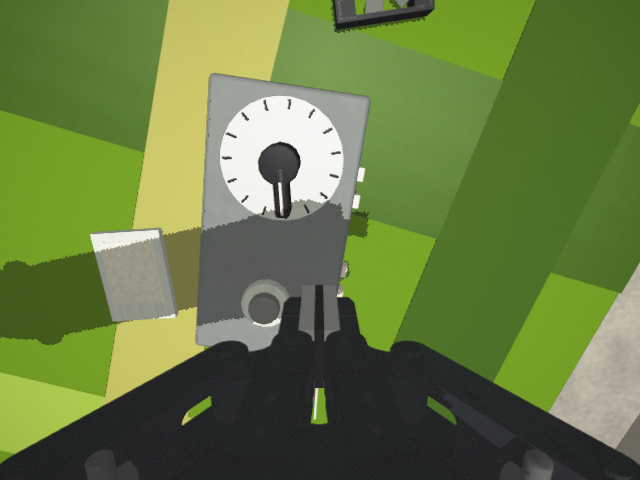

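View pics/side1.png

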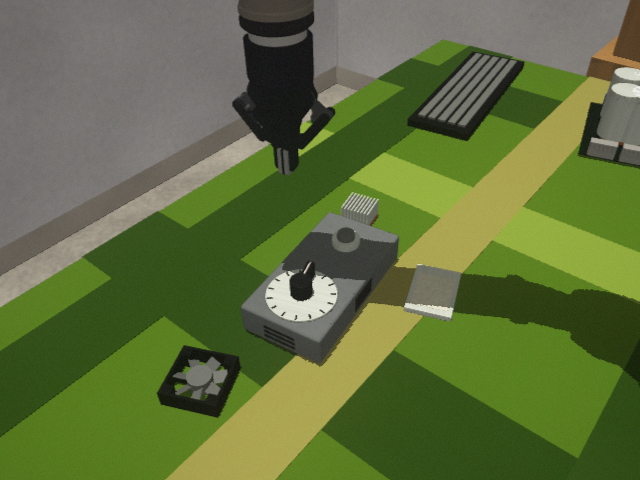

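```bash
python3 - <<'E'
from h import *
im=cv2.imread("pics/wrist1.png")
K,R,t=cal("wrist");print("cam",-R.T@t)
o=proj("wrist",pose()[0]);print("tcp px",o)
for off in (.01,.0145,.02,.03): print(off,proj("wrist",pose()[0]+pose()[1].apply([off,0,0])),proj("wrist",pose()[0]+pose()[1].apply([off,0,-.019])))
print(px2w_z("wrist",(279,162),.086),px2w_z("wrist",(282,216),.086))
m=((im.min(2)>140)).astype(np.uint8);m[:, :215]=0;m[:,348:]=0;m[230:]=0
# ring outer arc points: radial scan in world
for z in (.059,):
  c=px2w_z("wrist",(281,157),z)[:2];pts=[]
  for a in np.radians(np.arange(0,360,3)):
    prev=None
    for r in np.arange(.06,.04,-.0003):
      u=proj("wrist",[c[0]+r*np.cos(a),c[1]+r*np.sin(a),z]).round().astype(int)
      if im[u[1],u[0]].min()>190: pts.append([c[0]+r*np.cos(a),c[1]+r*np.sin(a)]);break
  P=np.array(pts)
  for _ in range(3):
    s=np.linalg.lstsq(np.c_[2*P,np.ones(len(P))],(P**2).sum(1),rcond=None)[0];rad=np.sqrt(s[2]+s[:2]@s[:2])
    e=abs(np.hypot(*(P-s[:2]).T)-rad);P=P[e<.0015]
  print("ring",s[:2],rad,len(P))
cv2.imwrite("pics/wrist1z.png",cv2.resize(im[80:240,200:380],(720,640)[:2],interpolation=cv2.INTER_CUBIC)[:600])
E
```

```text
cam [0.58196342 0.16134837 0.37272208]
tcp px [319.17789242 274.49297456]
0.01 [338.95618841 274.46986333] [341.08473649 291.18407749]
0.0145 [347.85650329 274.45946318] [350.91813894 291.17263962]
0.02 [358.73473478 274.44675181] [362.93682599 291.1586599 ]
0.03 [378.51353153 274.42363999] [384.78922113 291.13324196]
[0.56280606 0.11998773 0.086     ] [0.57572541 0.08011768 0.086     ]Traceback (most recent call last):
  File "<stdin>", line 14, in <module>
  File "h.py", line 9, in proj
    K,R,t=cal(n);c=K@(R@np.array(p,float)+t);return c[:2]/c[2]
          ~~~^^^
  File "h.py", line 4, in cal
    c=bot.calibration(n);R,_=cv2.Rodrigues(np.array(c["rvec"],float));return np.array(c["mtx"]),R,np.array(c["tvec"],float).ravel()
ValueError: time passes only in moves, steps and waits
```

```bash
python3 - <<'E'
import re
s=open("h.py").read()
s=s.replace("def cal(n):\n","_c={}\ndef cal(n):\n    if n not in _c: _c[n]=_cal(n)\n    return _c[n]\ndef _cal(n):\n")
open("h.py","w").write(s)
E
python3 - <<'E'
from h import *
p0,R0=pose()
im,d=bot.read_camera("wrist");P=cloud("wrist",d)
cv2.imwrite("pics/wrist2.png",im)
L=R0.inv().apply(P.reshape(-1,3)-p0).reshape(480,640,3)
for v in range(280,400,8):
    print(v,[tuple((L[v,u]*1000).round().astype(int)) for u in (290,306,312,328,335,350)])
z=.059;c=px2w_z("wrist",(281,157),z)[:2];pts=[]
for a in np.radians(np.arange(0,360,3)):
    for r in np.arange(.06,.04,-.0003):
      u=proj("wrist",[c[0]+r*np.cos(a),c[1]+r*np.sin(a),z]).round().astype(int)
      if im[u[1],u[0]].min()>190: pts.append([c[0]+r*np.cos(a),c[1]+r*np.sin(a)]);break
Q=np.array(pts)
for _ in range(3):
    s=np.linalg.lstsq(np.c_[2*Q,np.ones(len(Q))],(Q**2).sum(1),rcond=None)[0];rad=np.sqrt(s[2]+s[:2]@s[:2])
    e=abs(np.hypot(*(Q-s[:2]).T)-rad);Q=Q[e<.0015]
print("ring",s[:2],rad,len(Q))
cv2.imwrite("pics/wrist1z.png",cv2.resize(im[80:230,200:380],(720,600),interpolation=cv2.INTER_CUBIC))
E
```

```text
280 [(np.int64(-27), np.int64(68), np.int64(143)), (np.int64(-12), np.int64(68), np.int64(142)), (np.int64(-6), np.int64(68), np.int64(142)), (np.int64(8), np.int64(68), np.int64(142)), (np.int64(15), np.int64(68), np.int64(143)), (np.int64(33), np.int64(93), np.int64(199))]
288 [(np.int64(-27), np.int64(76), np.int64(142)), (np.int64(-5), np.int64(-12), np.int64(-41)), (np.int64(-3), np.int64(-12), np.int64(-42)), (np.int64(3), np.int64(-12), np.int64(-42)), (np.int64(6), np.int64(-12), np.int64(-41)), (np.int64(34), np.int64(103), np.int64(198))]
296 [(np.int64(-27), np.int64(84), np.int64(142)), (np.int64(-5), np.int64(-12), np.int64(-48)), (np.int64(-3), np.int64(-12), np.int64(-48)), (np.int64(3), np.int64(-12), np.int64(-48)), (np.int64(6), np.int64(-12), np.int64(-48)), (np.int64(34), np.int64(111), np.int64(196))]
304 [(np.int64(-11), np.int64(-8), np.int64(-47)), (np.int64(-5), np.int64(-12), np.int64(-54)), (np.int64(-3), np.int64(-12), np.int64(-54)), (np.int64(3), np.int64(-12), np.int64(-54)), (np.int64(6), np.int64(-12), np.int64(-55)), (np.int64(12), np.int64(-8), np.i
[... 2411 characters left out ...]
82)), (np.int64(4), np.int64(-17), np.int64(-100)), (np.int64(7), np.int64(-18), np.int64(-101))]
384 [(np.int64(-7), np.int64(-18), np.int64(-104)), (np.int64(-4), np.int64(-9), np.int64(-93)), (np.int64(-2), np.int64(0), np.int64(-81)), (np.int64(2), np.int64(0), np.int64(-82)), (np.int64(4), np.int64(-15), np.int64(-100)), (np.int64(7), np.int64(-18), np.int64(-104))]
392 [(np.int64(-7), np.int64(-18), np.int64(-107)), (np.int64(-4), np.int64(2), np.int64(-82)), (np.int64(-2), np.int64(3), np.int64(-81)), (np.int64(3), np.int64(3), np.int64(-82)), (np.int64(4), np.int64(-14), np.int64(-101)), (np.int64(7), np.int64(-17), np.int64(-106))]
ring [0.56257568 0.12024179] 0.05024017418314379 75
```

View pics/wrist1z.png

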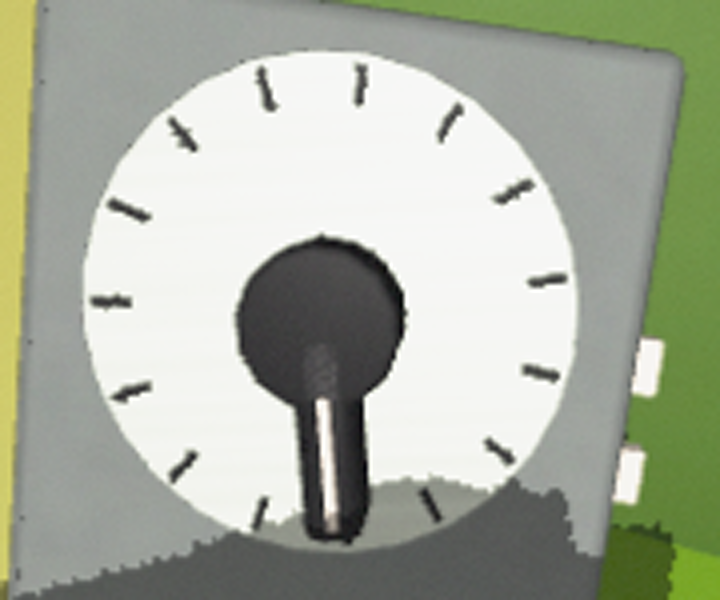

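Wrist view: the pointer is near a tick, and the wrist depth puts the visible finger end about 41 mm short of the reported TCP. I'll check that against the side camera.

```bash
python3 - <<'E'
from h import *
p0,R0=pose();print(p0)
print("tcp in side",proj("side",p0), "40mm up",proj("side",p0+[0,0,.041]))
im,d=bot.read_camera("side");P=cloud("side",d)
for u in (283,287,292):
  for v in range(140,184,4): print(u,v,im[v,u],P[v,u].round(3))
print(cal("wrist")[1:], Ro.from_matrix(cal("wrist")[1].T).as_matrix())
cv2.imwrite("pics/s2z.png",cv2.resize(im[60:210,200:380],(720,600)))
im,d=bot.read_camera("top");P=cloud("top",d);print("tcp in top",proj("top",p0));cv2.imwrite("pics/t2z.png",cv2.resize(im[170:320,240:420],(720,600)))
E
```

```text
[0.60397558 0.0872452  0.19668846]
tcp in side [288.25706575 193.29360099] 40mm up [286.45705139 166.94220237]
283 140 [26 27 24] [0.596 0.098 0.284]
283 144 [22 27 24] [0.598 0.097 0.278]
283 148 [18 24 23] [0.6   0.095 0.27 ]
283 152 [50 56 53] [0.598 0.098 0.267]
283 156 [43 46 44] [0.6   0.096 0.26 ]
283 160 [30 34 34] [0.599 0.097 0.255]
283 164 [21 29 23] [0.6   0.097 0.248]
283 168 [23 26 24] [0.601 0.097 0.243]
283 172 [28 33 29] [0.601 0.097 0.236]
283 176 [24 79 53] [ 0.84  -0.145  0.003]
283 180 [27 82 55] [ 0.828 -0.133  0.005]
287 140 [21 25 22] [0.591 0.096 0.285]
287 144 [23 29 27] [0.592 0.096 0.279]
287 148 [18 21 18] [0.591 0.098 0.275]
287 152 [71 76 77] [0.595 0.094 0.266]
287 156 [74 83 79] [0.594 0.095 0.261]
287 160 [76 83 80] [0.595 0.094 0.255]
287 164 [78 85 81] [0.595 0.095 0.25 ]
287 168 [78 85 83] [0.595 0.095 0.244]
287 172 [79 85 84] [0.595 0.096 0.238]
287 176 [23 80 52] [ 0.836 -0.153  0.   ]
287 180 [25 80 54] [ 0.824 -0.14   0.003]
292 140 [19 23 21] [0.586 0.093 0.286]
292 144 [21 21 21] [0.588 0.092 0.279]
292 148 [19 24 24] [0.59  0.09  0.272]
292 152 [21 25 23] [0.592 0.088 0.265]
292 156 [28 31 29] [0.591 0.089 0.26 ]
292 160 [18 26 21] [0.59  0.091 0.255]
292 164 [27 31 28] [0.591 0.09  0.249]
292 168 [24 29 22] [0.591 0.091 0.243]
292 172 [39 79 58] [ 0.836 -0.167  0.002]
292 176 [26 82 51] [ 0.827 -0.158  0.001]
292 180 [29 82 53] [ 0.817 -0.147  0.002]
(array([[ 9.58654036e-01,  2.84573579e-01, -5.63600773e-04],
       [ 2.71761285e-01, -9.14901586e-01,  2.98497726e-01],
       [ 8.44289271e-02, -2.86309215e-01, -9.54410179e-01]]), array([-0.60361612, -0.12159139,  0.35312639])) [[ 9.58654036e-01  2.71761285e-01  8.44289271e-02]
 [ 2.84573579e-01 -9.14901586e-01 -2.86309215e-01]
 [-5.63600773e-04  2.98497726e-01 -9.54410179e-01]]
tcp in top [291.60113802 227.64946148]
```

View pics/s2z.png

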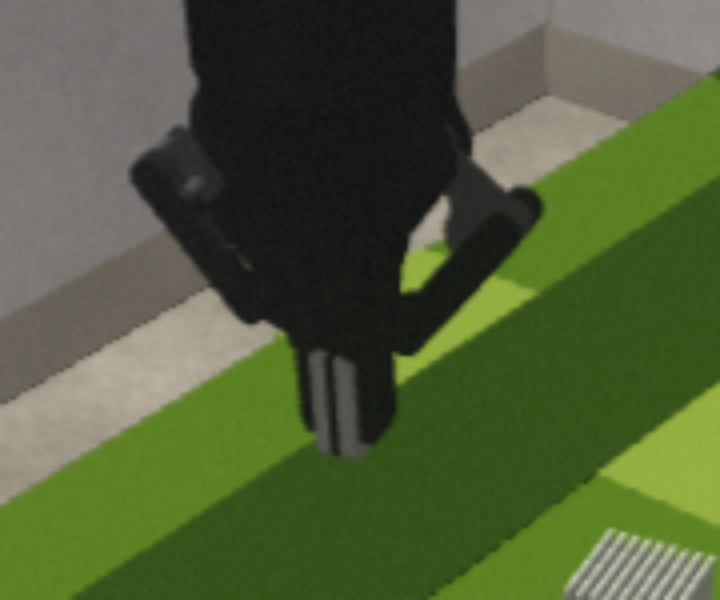

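View pics/t2z.png

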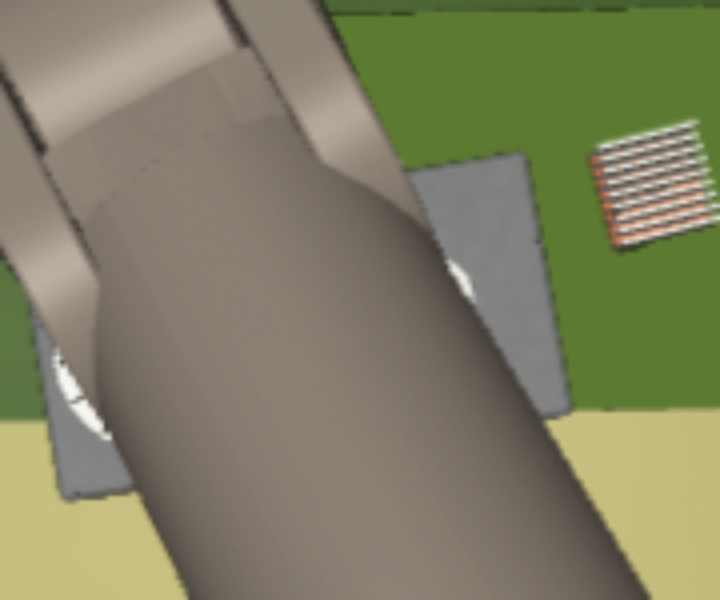

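```bash
python3 - <<'E'
from h import *
print(pose()[0],bot.get_obs()["t"],bot.get_obs()["joint_vel"].round(3))
p,az=push(0,.030,z=.197);print(p,az,row(p,az))
E
```

```text
[0.60398722 0.08817022 0.19692228] 3.4 [-0.007 -0.    -0.009 -0.002 -0.002  0.    -0.003]
[np.float64(0.6027145240489097), np.float64(0.09184417992701281), 0.197] 17.0 [-0.02, -0.39, -0.01, 0.001, 0.001, -0.006]
```

```bash
python3 -m creep '[[[0,-0.4,4,0,0,0,0],[0,-0.4,8,0,0,0,0],[0,-0.4,10.5,0,0,0,0],[0,-0.4,10.5,0,0,0,0],[0,-0.4,10.5,0,0,0,0],[0,-0.4,10.5,0,0,0,0]]]'
python3 - <<'E'
from h import *
print(pose()[0])
p,az=push(0,.030,z=.197);print(row(p,az))
p0,R0=pose()
im,d=bot.read_camera("wrist");cv2.imwrite("pics/w3.png",im);P=cloud("wrist",d)
L=R0.inv().apply(P.reshape(-1,3)-p0).reshape(480,640,3)
print(L[290,312],L[290,328])
im,d=bot.read_camera("side");cv2.imwrite("pics/s3.png",cv2.resize(im[130:330,220:420],(600,600)))
print("side tip -40:",proj("side",p0+[0,0,.04]))
E
```

```text
t: 4.15
eef_pos: [0.6039, 0.0949, 0.0936]
tool_rot: [0.0, 0.989, 0.146, 0.001]
contact_force: [-0.1, -0.5, -0.2]
gripper_width: 0.002
[0.60389776 0.09489804 0.09362052]
[-0.17, 0.26, -10.34, 0.0, -0.003, -0.003]
[-0.00296881 -0.01205085 -0.04226053] [ 0.00324789 -0.01217404 -0.04252778]
side tip -40: [287.15839882 233.13927965]
```

View pics/w3.png

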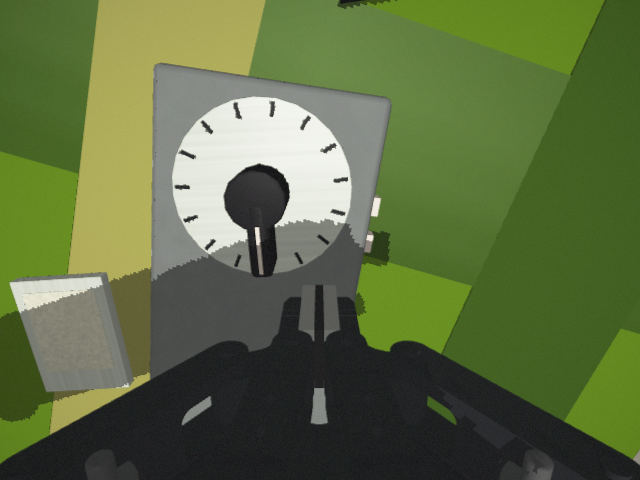

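View pics/s3.png

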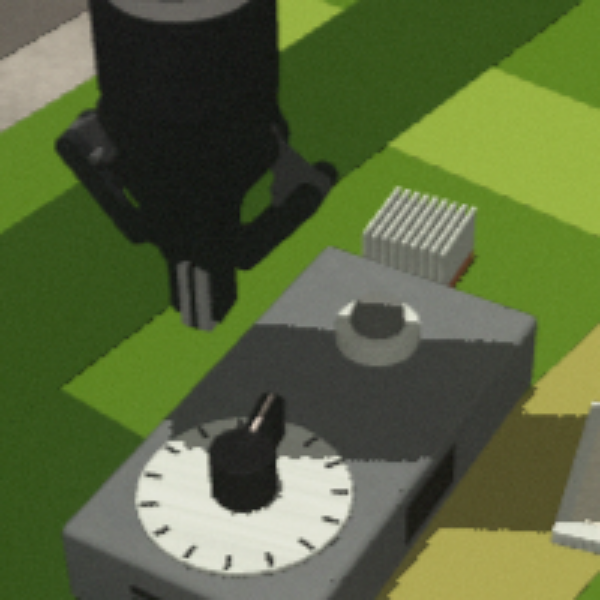

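```bash
python3 -m creep '[[[0,0.2,2,0,0,0,0],[0,0.2,4,0,0,0,0],[0,0.2,4.5,0,0,0,0],[0,0.2,4.5,0,0,0,0],[0,0.2,4.5,0,0,0,0]]]'
python3 - <<'E'
from h import *
p0,R0=pose();print(p0)
p,az=push(0,.030,z=.027);print(row(p,az))
im,d=bot.read_camera("side");cv2.imwrite("pics/s4.png",cv2.resize(im[180:330,230:380],(600,600)))
im,d=bot.read_camera("wrist");cv2.imwrite("pics/w4.png",im)
print(pose()[0])
E
```

```text
t: 4.88
eef_pos: [0.6038, 0.0933, 0.0474]
tool_rot: [-0.0, 0.989, 0.147, 0.0]
contact_force: [0.6, -0.7, 0.6]
gripper_width: 0.002
[0.60378534 0.0932556  0.04738387]
[-0.15, 0.1, 2.04, -0.0, -0.001, -0.003]
[0.60385753 0.09315526 0.04756968]
```

View pics/s4.png

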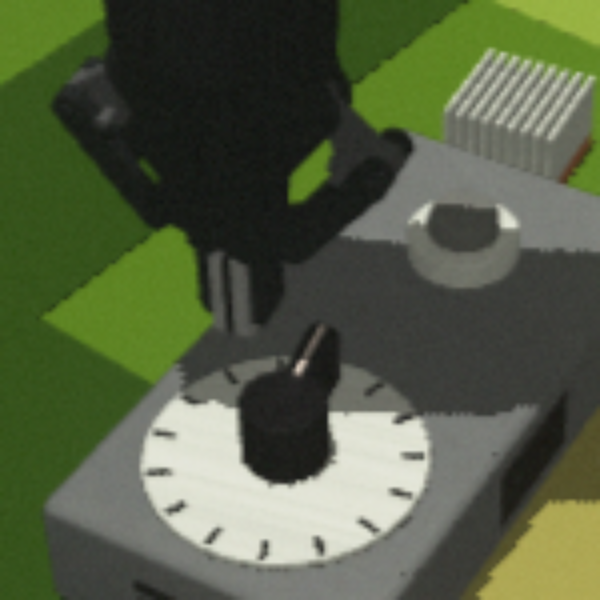

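View pics/w4.png

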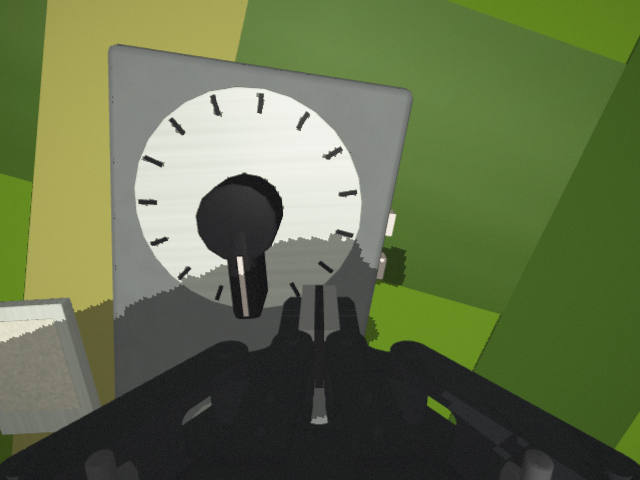

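```bash
cat >> h.py <<'E'
def ringfit(n,im,seed,z=.059,thr=100):
    c=px2w_z(n,seed,z)[:2];pts=[]
    for a in np.radians(np.arange(0,360,2)):
        for r in np.arange(.060,.042,-.0002):
            u=proj(n,[c[0]+r*np.cos(a),c[1]+r*np.sin(a),z]).round().astype(int)
            if not(0<=u[0]<640 and 0<=u[1]<480): break
            if im[u[1],u[0]].min()>thr:
                pts.append([c[0]+r*np.cos(a),c[1]+r*np.sin(a)]);break
    Q=np.array(pts)
    for _ in range(5):
        s=np.linalg.lstsq(np.c_[2*Q,np.ones(len(Q))],(Q**2).sum(1),rcond=None)[0];rad=np.sqrt(s[2]+s[:2]@s[:2])
        e=abs(np.hypot(*(Q-s[:2]).T)-rad);Q=Q[e<max(.001,np.percentile(e,85))]
    return s[:2],rad,len(Q)
E
python3 - <<'E'
from h import *
im=cv2.imread("pics/w4.png");p0,R0=pose()
c,r,n=ringfit("wrist",im,(248,195),thr=170);print("ring",c,r,n)
tip=px2w_z("wrist",(246,318),.086)[:2]; l0=px2w_z("wrist",(240,258),.086)[:2];l1=px2w_z("wrist",(245,312),.086)[:2]
print("tip",tip,"r",np.linalg.norm(tip-c),"line ang",np.degrees(np.arctan2(*(l1-l0)[::-1])),"tip ang",np.degrees(np.arctan2(*(tip-c)[::-1])))
print("hubtop",px2w_z("wrist",(236,219),.086))
print("tip finger L at 287,312",px2w_z("wrist",(319,286),.087)-p0)
for l in ["pointer"]: 
    im2,_=bot.read_camera("wrist");s=bot.silhouettes("wrist",l);print([(x["xy"],x["p"]) for x in s])
E
```

```text
ring [0.56260445 0.12010371] 0.05015340550014221 114
tip [0.57576993 0.08199576] r 0.04031805578705628 line ang -71.80950375699297 tip ang -70.94106150345915
hubtop [0.56231036 0.12190215 0.086     ]
tip finger L at 287,312 [-0.00368291  0.01170151  0.03943032]
[([240.5, 229.4], 0.57), ([132.4, 185.2], 0.5)]
```

```bash
sed -i 's/^A=.*/A=np.array([.5627,.1200]);PHI=-72./' h.py; python3 - <<'E'
from h import *
for th,off in ((0,.030),(0,.023)): print(th,row(*push(th,off,z=.026)[:1],push(th,off)[1]))
E
```

```text
0 [-0.08, -0.23, 2.15, 0.0, -0.001, -0.02]
0 [-0.78, -0.21, 2.15, 0.0, -0.001, -0.02]
```

```bash
python3 -m creep '[[[-0.1,-0.2,1,0,0,-0.02,0],[-0.1,-0.2,1.8,0,0,-0.02,0],[-0.1,-0.2,2.1,0,0,-0.02,0],[-0.1,-0.2,2.1,0,0,-0.02,0],[-0.4,-0.2,2.1,0,0,-0.02,0],[-0.7,-0.2,2.1,0,0,-0.02,0],[-0.8,-0.2,2.1,0,0,-0.02,0],[-0.8,-0.2,2.1,0,0,-0.02,0]]]'
python3 - <<'E'
from h import *
p0,R0=pose();print(p0,bot.get_obs()["contact_force"])
for th in (0,12,24,36,48): print(th,row(*push(th,.020,z=.026)[:1],push(th,.02)[1]))
im,d=bot.read_camera("side");cv2.imwrite("pics/s5.png",cv2.resize(im[180:330,230:380],(600,600)))
im,d=bot.read_camera("wrist");cv2.imwrite("pics/w5.png",im)
E
```

```text
t: 6.08
eef_pos: [0.5951, 0.0925, 0.0261]
tool_rot: [0.0, 0.988, 0.156, 0.0]
contact_force: [-0.0, -0.4, -0.4]
gripper_width: 0.002
[0.59512271 0.09248175 0.02611984] [-0.01782778 -0.41334703 -0.37951863]
0 [-0.23, -0.02, 0.01, 0.0, -0.0, -0.0]
12 [-1.03, 0.32, 0.01, 0.0, -0.0, 0.209]
24 [-1.87, 0.48, 0.01, 0.0, -0.0, 0.419]
36 [-2.73, 0.47, 0.01, 0.0, -0.0, 0.628]
48 [-3.57, 0.28, 0.01, 0.0, -0.0, 0.838]
```

View pics/s5.png

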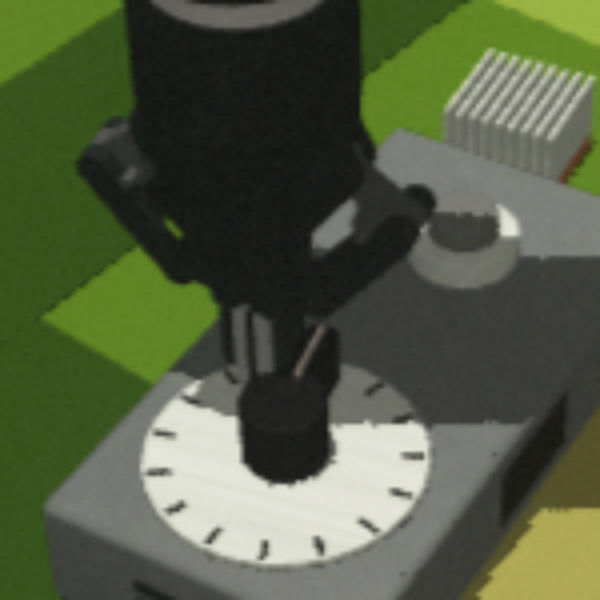

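View pics/w5.png

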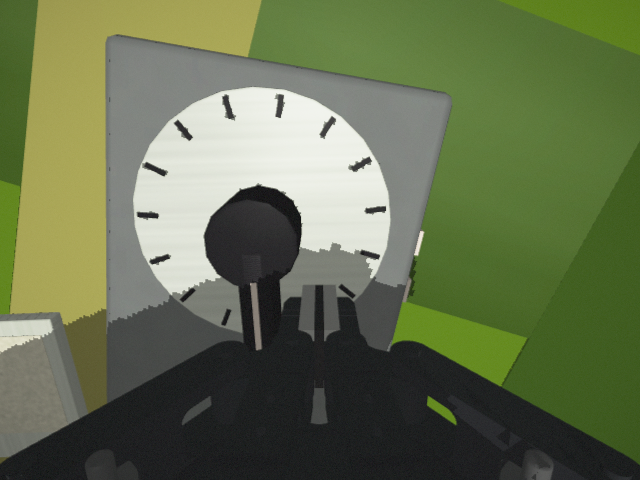

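```bash
python3 -m creep '[[[-0.23,0,0,0,0,0,0],[-0.4,0.08,0,0,0,0.044,0],[-0.56,0.15,0,0,0,0.087,0],[-0.73,0.21,0,0,0,0.131,0],[-0.9,0.27,0,0,0,0.175,0],[-1.07,0.32,0,0,0,0.218,0],[-1.24,0.37,0,0,0,0.262,0],[-1.41,0.41,0,0,0,0.305,0],[-1.58,0.44,0,0,0,0.349,0],[-1.58,0.44,0,0,0,0.349,0]]]'
python3 - <<'E'
from h import *
p0,R0=pose();print(p0,bot.get_obs()["contact_force"])
for th in (20,32,44,56,68): print(th,row(*push(th,.020,z=.026)[:1],push(th,.02)[1]))
im,d=bot.read_camera("side");cv2.imwrite("pics/s6.png",cv2.resize(im[180:330,230:380],(600,600)))
im,d=bot.read_camera("wrist");cv2.imwrite("pics/w6.png",im)
E
```

```text
t: 7.42
eef_pos: [0.5813, 0.0834, 0.026]
tool_rot: [0.0, 1.0, -0.018, -0.0]
contact_force: [0.5, 0.3, -0.5]
gripper_width: 0.001
[0.58131406 0.08342069 0.0259947 ] [ 0.48403344  0.31536714 -0.5453366 ]
20 [0.01, 0.01, -0.0, 0.0, 0.0, -0.001]
32 [-0.78, 0.35, -0.0, 0.0, 0.0, 0.209]
44 [-1.62, 0.51, -0.0, 0.0, 0.0, 0.418]
56 [-2.49, 0.5, -0.0, 0.0, 0.0, 0.628]
68 [-3.32, 0.31, -0.0, 0.0, -0.0, 0.837]
```

View pics/w6.png

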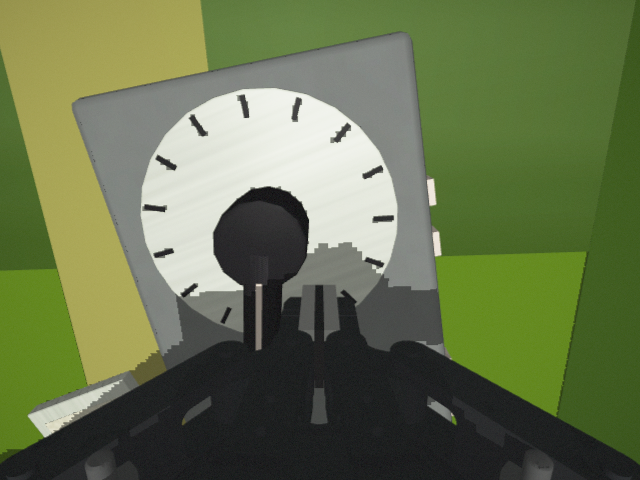

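```bash
cat >> h.py <<'E'
def barang(a,b):
    a=px2w_z("wrist",a,.086);b=px2w_z("wrist",b,.086);return np.degrees(np.arctan2(b[1]-a[1],b[0]-a[0]))
E
python3 -c "
from h import *
print(barang((259,286),(258,348)))"
```

```text
-95.58538478994664
```

```bash
python3 -m creep '[[[-0.19,0.1,0,0,0,0.052,0],[-0.38,0.19,0,0,0,0.105,0],[-0.58,0.28,0,0,0,0.157,0],[-0.78,0.35,0,0,0,0.209,0],[-0.99,0.41,0,0,0,0.262,0],[-1.2,0.45,0,0,0,0.314,0],[-1.41,0.49,0,0,0,0.366,0],[-1.62,0.51,0,0,0,0.418,0],[-1.62,0.51,0,0,0,0.418,0]]]'
python3 - <<'E'
from h import *
p0,R0=pose();print(p0,bot.get_obs()["contact_force"])
for th in (44,56,68,80,92): print(th,row(*push(th,.020,z=.026)[:1],push(th,.02)[1]))
im,d=bot.read_camera("wrist");cv2.imwrite("pics/w7.png",im)
E
```

```text
t: 8.65
eef_pos: [0.5651, 0.0791, 0.026]
tool_rot: [0.0, 0.975, -0.224, 0.0]
contact_force: [0.2, -0.1, 0.3]
gripper_width: -0.006
[0.56505385 0.07905694 0.02602288] [ 0.19775673 -0.05579185  0.31064655]
44 [-0.01, 0.02, 0.0, 0.0, -0.0, 0.002]
56 [-0.8, 0.36, 0.0, 0.0, -0.0, 0.211]
68 [-1.64, 0.52, 0.0, 0.0, -0.0, 0.421]
80 [-2.51, 0.51, 0.0, 0.0, -0.0, 0.63]
92 [-3.34, 0.31, 0.0, 0.0, -0.0, 0.839]
```

View pics/w7.png

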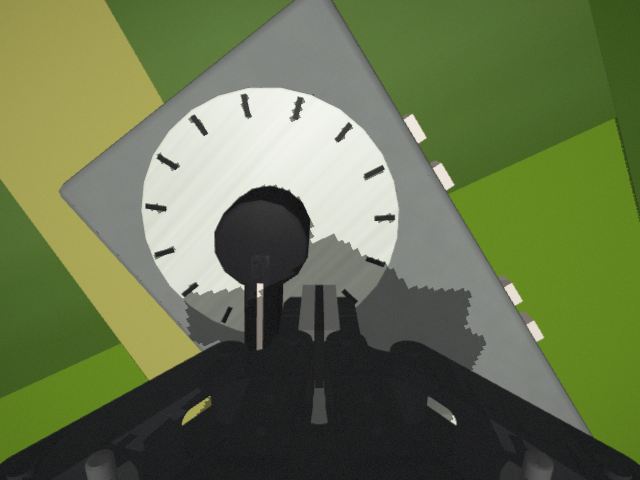

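Same picture relative to the tool: the bar line runs from (260,285) to (260,348), so two clicks are done. Now the third click.

```bash
python3 -m creep '[[[-0.19,0.1,0,0,0,0.052,0],[-0.38,0.19,0,0,0,0.105,0],[-0.58,0.28,0,0,0,0.157,0],[-0.78,0.35,0,0,0,0.209,0],[-0.99,0.41,0,0,0,0.262,0],[-1.2,0.45,0,0,0,0.314,0],[-1.41,0.49,0,0,0,0.366,0],[-1.63,0.52,0,0,0,0.42,0],[-1.63,0.52,0,0,0,0.42,0]]]'
python3 - <<'E'
from h import *
p0,R0=pose();print(p0,bot.get_obs()["contact_force"],bot.get_obs()["q"])
for th in (68,80,92): print(th,row(*push(th,.020,z=.026)[:1],push(th,.02)[1]))
im,d=bot.read_camera("wrist");cv2.imwrite("pics/w8.png",im)
E
```

```text
t: 9.82
eef_pos: [0.5482, 0.0816, 0.026]
tool_rot: [-0.0, 0.907, -0.422, 0.0]
contact_force: [-0.1, -0.2, 0.7]
gripper_width: 0.001
[0.54821752 0.08157906 0.02603297] [-0.10887535 -0.22001645  0.65243235] [-0.07062638  0.516161   -0.24085018  1.96600878  0.1883049   0.68051955
 -1.29946196]
68 [-0.01, 0.02, 0.0, -0.0, -0.0, 0.001]
80 [-0.8, 0.36, 0.0, -0.0, -0.0, 0.211]
92 [-1.65, 0.52, 0.0, -0.0, -0.0, 0.42]
```

View pics/w8.png

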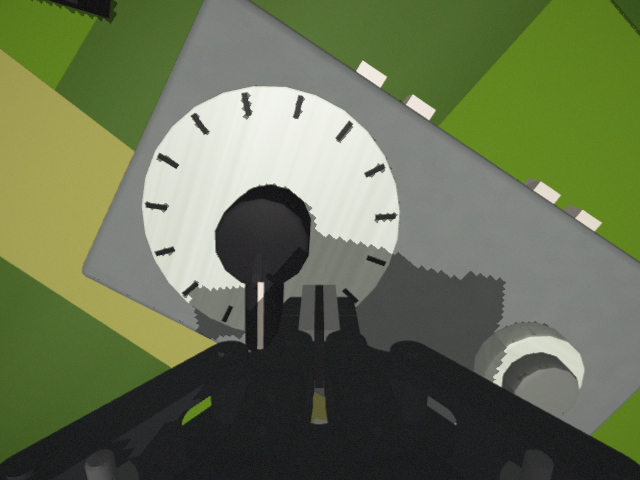

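Third click done, same geometry (line at column 260). Fourth push, then back off.

```bash
python3 -m creep '[[[-0.19,0.1,0,0,0,0.052,0],[-0.38,0.19,0,0,0,0.105,0],[-0.58,0.28,0,0,0,0.157,0],[-0.78,0.35,0,0,0,0.209,0],[-0.99,0.41,0,0,0,0.262,0],[-1.2,0.45,0,0,0,0.314,0],[-1.41,0.49,0,0,0,0.366,0],[-1.6,0.51,0,0,0,0.41,0],[-1.6,0.51,0,0,0,0.41,0]]]'
python3 - <<'E'
from h import *
p0,R0=pose();print(p0,bot.get_obs()["contact_force"])
im,d=bot.read_camera("wrist");cv2.imwrite("pics/w9.png",im)
E
```

```text
t: 11.0
eef_pos: [0.5341, 0.0905, 0.026]
tool_rot: [-0.0, 0.802, -0.598, 0.0]
contact_force: [0.1, -1.1, -0.2]
gripper_width: 0.003
[0.53407229 0.0905479  0.02602979] [ 0.13232377 -1.0548961  -0.21638799]
```

View pics/w9.png

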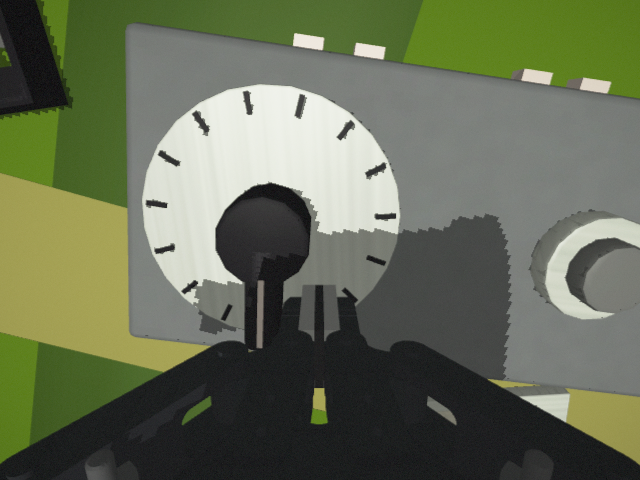

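```bash
python3 -m creep '[[[0.5,0,0,0,0,0,0],[1.2,0,0,0,0,0,0],[1.5,0,-0.5,0,0,0,0],[1.5,0,-4,0,0,0,0],[1.5,0,-8,0,0,0,0],[1.5,0,-8,0,0,0,0],[1.5,0,-8,0,0,0,0]]]'
python3 - <<'E'
from h import *
p0,R0=pose();print(p0,bot.get_obs()["contact_force"])
im,d=bot.read_camera("wrist");cv2.imwrite("pics/w10.png",im)
im,d=bot.read_camera("side");cv2.imwrite("pics/s10.png",cv2.resize(im[180:330,230:430],(800,600)))
print(row([.5824,-.0085,.106],-63))
E
```

```text
t: 11.92
eef_pos: [0.538, 0.0757, 0.1059]
tool_rot: [0.0, 0.801, -0.598, 0.0]
contact_force: [-0.1, 0.3, 0.5]
gripper_width: -0.0
[0.53803471 0.07571176 0.10593455] [-0.07761968  0.34279555  0.52791649]
[9.35, -1.93, -0.1, 0.002, 0.0, -0.184]
```

View pics/w10.png

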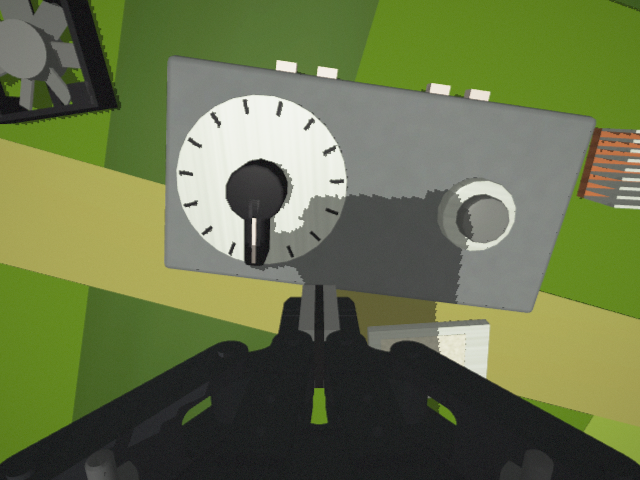

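View pics/s10.png

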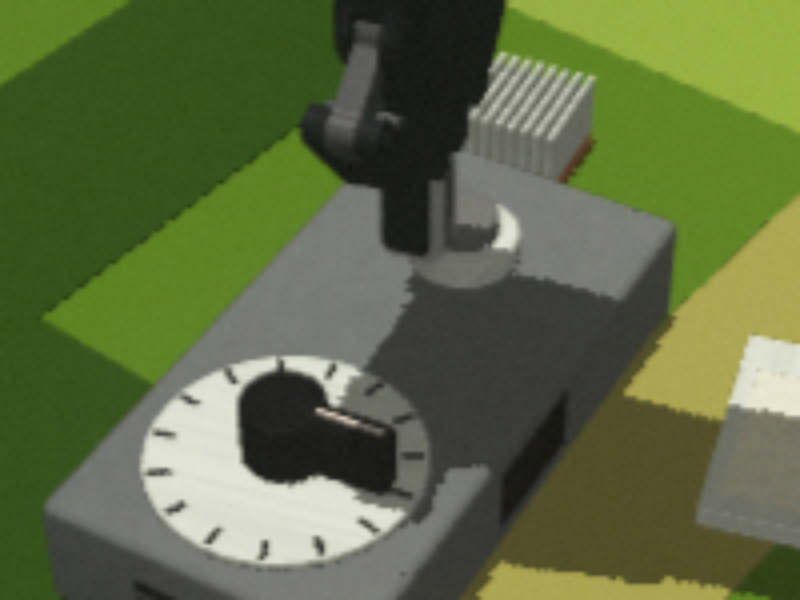

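```bash
python3 - <<'E'
from h import *
im=cv2.imread("pics/w10.png")
print("pointer",barang((254,218),(255,256)), "ring",ringfit("wrist",im,(262,180),thr=150))
hub=px2w_z("wrist",(256,190),.086);tip=px2w_z("wrist",(257,264),.086);v=tip-hub;print("hub-tip ang",np.degrees(np.arctan2(v[1],v[0])),np.linalg.norm(v))
i,d=bot.read_camera("wrist");P=cloud("wrist",d)
print("btn top",P[218,488],px2w_z("wrist",(488,219),.076)); b=px2w_z("wrist",(488,219),.076)
m=(np.hypot(P[...,0]-b[0],P[...,1]-b[1])<.02)&(abs(P[...,2]-np.median(P[214:222,484:492,2]))<.0015);Q=P[m];print(len(Q),(Q.max(0)+Q.min(0))/2,np.ptp(Q,0))
print([x["xy"] for x in bot.find_in("wrist","start_top")])
E
```

```text
pointer -165.05629439141973 ring (array([0.56225944, 0.11969117]), np.float64(0.05021758709503509), 133)
hub-tip ang -165.656601650589 0.04160947589160321
btn top [ 0.58349628 -0.00879749  0.07552748] [ 0.58302101 -0.00879048  0.076     ]
1624 [ 0.58217884 -0.00790434  0.07635072] [0.02650758 0.02698515 0.00297931]
[[483.1, 216.9]]
```

```bash
python3 - <<'E'
from h import *
c=np.array([.56226,.11969])
for t in [(234,249),(290,251),(208,227),(316,236),(213,120),(306,123)]:
    w=px2w_z("wrist",t,.059)[:2]-c;print(t,np.degrees(np.arctan2(w[1],w[0])),np.linalg.norm(w))
im=cv2.imread("pics/w10.png");cv2.imwrite("pics/w10z.png",cv2.resize(im[80:280,160:360],(600,600),interpolation=cv2.INTER_CUBIC))
E
```

```text
(234, 249) 171.2027752522912 0.04458478519524529
(290, 251) -142.6720609912801 0.04459548362292515
(208, 227) 143.87552236358488 0.04278803988816635
(316, 236) -118.24228187597336 0.04524950553861457
(213, 120) 51.29853973390793 0.04486540404576865
(306, 123) -20.7560796540302 0.04416024724426181
```

View pics/w10z.png

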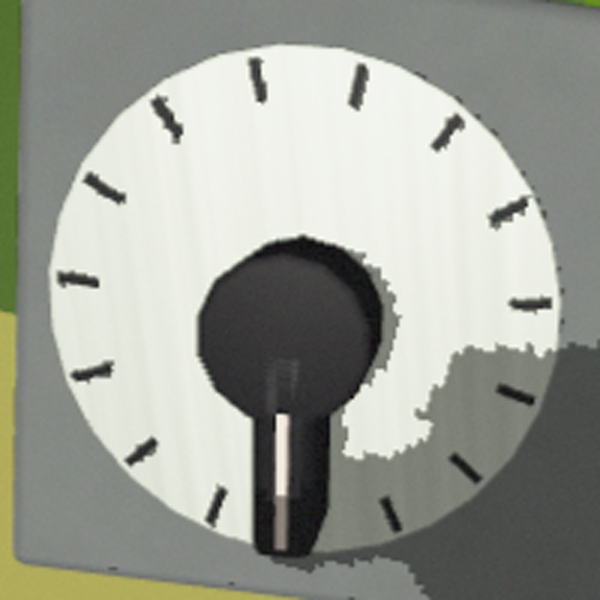

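Pointer measures about -165.6°, midway between the neighbouring ticks at -142.7° and -188.8°, so it sits in the fourth stop. Now the button.

```bash
python3 - <<'E'
from h import *
print(row([.5825,-.0083,.086],-73.4),pose()[0])
E
```

```text
[9.35, -1.93, 1.89, 0.002, 0.0, -0.002] [0.5374591  0.07584088 0.10497489]
```

```bash
python3 -m creep '[[[4,-0.8,0,0,0,0,0],[8,-1.6,0,0,0,0,0],[9.35,-1.93,1,0,0,0,0],[9.35,-1.93,3,0,0,0,0],[9.35,-1.93,5,0,0,0,0],[9.35,-1.93,5,0,0,0,0],[9.35,-1.93,5,0,0,0,0]]]'
python3 - <<'E'
from h import *
print(row([.5825,-.0083,.037],-73.4),pose()[0],bot.get_obs()["contact_force"])
im,d=bot.read_camera("side");cv2.imwrite("pics/s11.png",cv2.resize(im[180:330,230:430],(800,600)))
im,d=bot.read_camera("wrist");cv2.imwrite("pics/w11.png",im)
E
```

```text
t: 13.0
eef_pos: [0.5833, -0.0075, 0.0561]
tool_rot: [-0.0, 0.801, -0.598, -0.0]
contact_force: [1.0, -1.1, 0.2]
gripper_width: -0.004
[0.05, 0.1, 1.91, 0.0, 0.0, -0.001] [ 0.58328213 -0.00750793  0.05613166] [ 0.95922531 -1.12086141  0.15369842]
```

View pics/s11.png

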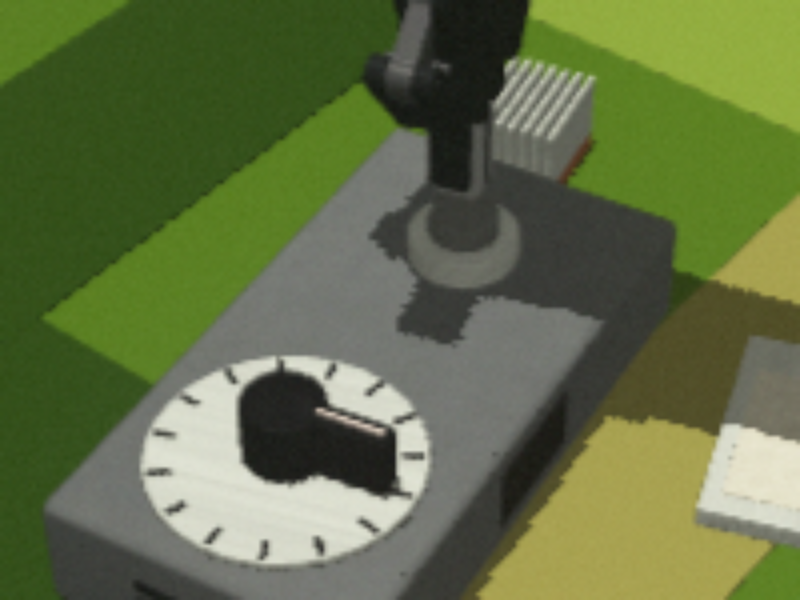

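View pics/w11.png

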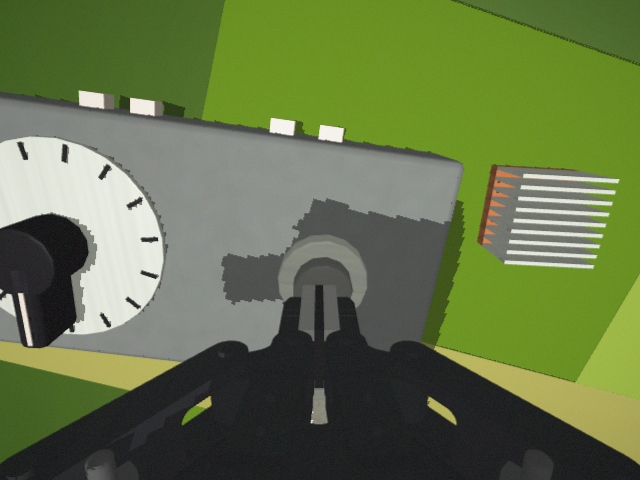

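```bash
python3 -m creep '[[[0,0.1,0.8,0,0,0,0],[0,0.1,1.5,0,0,0,0],[0,0.1,1.8,0,0,0,0],[0,0.1,2.0,0,0,0,0],[0,0.1,2.15,0,0,0,0],[0,0.1,2.15,0,0,0,0]]]'; python3 -c "
from h import *
print(bot.get_obs()['eef_pos'])"
```

```text
t: 13.85
eef_pos: [0.5824, -0.0085, 0.0365]
tool_rot: [0.0, 0.801, -0.598, 0.0]
contact_force: [-7.0, -0.0, 20.1]
gripper_width: 0.002
[ 0.58241705 -0.00846725  0.03648857]
```

```bash
python3 - <<'E'
from h import *
im,d=bot.read_camera("side");cv2.imwrite("pics/s12.png",cv2.resize(im[200:280,300:400],(750,600),interpolation=cv2.INTER_CUBIC))
im,d=bot.read_camera("wrist");cv2.imwrite("pics/w12.png",im)
o=bot.get_obs();print(o["eef_pos"],o["contact_force"],o["torque"],o["tool_rot"])
E
```

```text
[ 0.58242792 -0.00848611  0.03648857] [-6.48328634  0.84181967 19.46961903] [-7.54736160e-05  1.58090930e+00 -1.11202726e-02] [ 2.35046609e-05  8.01113928e-01 -5.98511856e-01  1.76545266e-04]
```

View pics/s12.png

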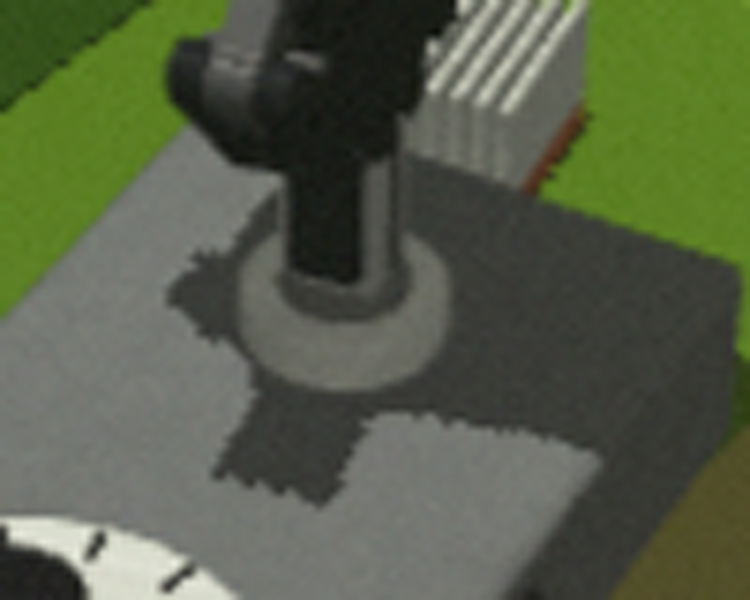

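View pics/w12.png

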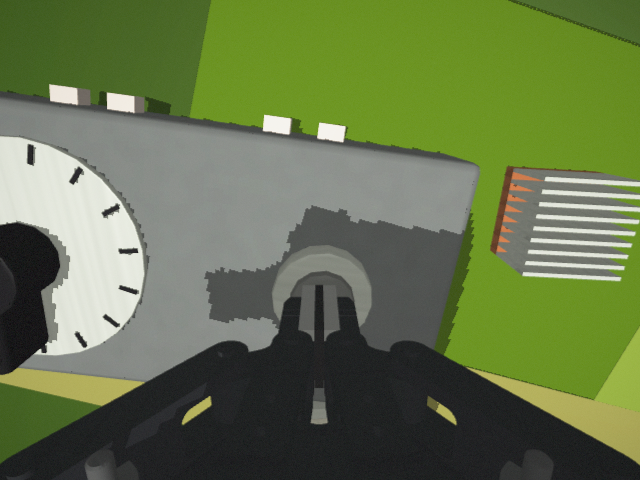

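```bash
python3 - <<'E'
from h import *
i,d=bot.read_camera("side");P=cloud("side",d)
for u,v in [(338,239),(339,240),(342,240),(345,241),(350,241)]: print((u,v),i[v,u],P[v,u].round(4))
print("housing",[P[v,345,2].round(4) for v in (244,246,248)])
E
python3 -m creep '[[[0,0,0.08,0,0,0,0],[0,0,0.08,0,0,0,0],[0,0,0.08,0,0,0,0]]]'; python3 -c "
from h import *
print(bot.get_obs()['eef_pos'])"
```

```text
(338, 239) [56 63 61] [0.5877 0.0015 0.0692]
(339, 240) [52 58 57] [0.5841 0.0035 0.0704]
(342, 240) [57 64 60] [0.5804 0.0008 0.0705]
(345, 241) [58 64 61] [0.5748 0.0007 0.0714]
(350, 241) [57 61 60] [ 0.5693 -0.0046  0.0707]
housing [np.float64(0.067), np.float64(0.0684), np.float64(0.0626)]
t: 14.38
eef_pos: [0.5825, -0.0085, 0.0364]
tool_rot: [-0.0, 0.801, -0.599, 0.0]
contact_force: [-9.7, -0.1, 25.5]
gripper_width: 0.003
[ 0.58247127 -0.00847242  0.0363955 ]
```

Button top reads 0.0705 m against 0.0763 m up, and it sits against a hard stop, so it is fully pressed. Releasing.

```bash
python3 -m creep '[[[0,0,-0.3,0,0,0,0],[0,0,-1,0,0,0,0],[0,0,-3,0,0,0,0],[0,0,-7,0,0,0,0],[0,0,-10,0,0,0,0],[0,0,-10,0,0,0,0],[0,0,-10,0,0,0,0]]]'
python3 - <<'E'
from h import *
i,d=bot.read_camera("wrist");P=cloud("wrist",d);cv2.imwrite("pics/w13.png",i)
i,d=bot.read_camera("side");P=cloud("side",d);cv2.imwrite("pics/s13.png",i)
m=(np.hypot(P[...,0]-.583,P[...,1]+.0095)<.009);print("btn z",np.median(P[m][:,2]),m.sum(),bot.get_obs()["contact_force"])
E
```

```text
t: 15.25
eef_pos: [0.5817, -0.0085, 0.1329]
tool_rot: [0.0, 0.801, -0.598, -0.0]
contact_force: [-0.3, 0.5, -0.5]
gripper_width: -0.001
btn z 0.07854004844594903 83 [-0.34745283 -0.58564941  0.84110905]
```

View pics/s13.png

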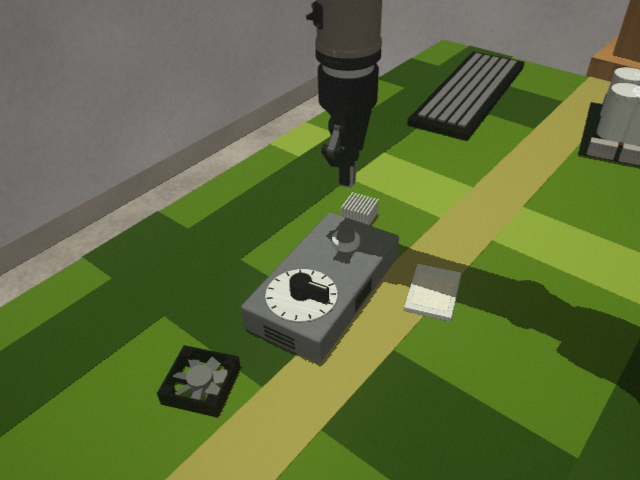

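View pics/w13.png

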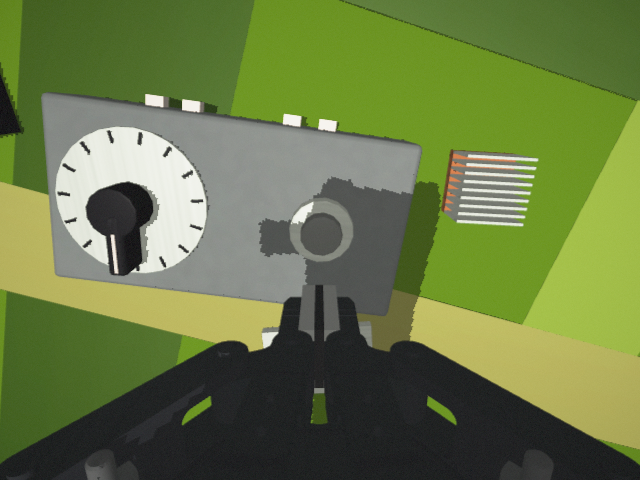

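The button is up again, the pointer is at the fourth stop, the bystanders are unmoved and the arm is clear of everything. Handing in.

```bash
python3 -c "
from h import *
print(bot.hand_in())"
```

```text
the job is handed in; nothing more can be done
None
```

I pushed the dial pointer round clockwise by four clicks with the closed fingertips, one click at a time. Then I pressed the start button to its hard stop, released it, moved clear and handed in at about 15 s.

**Dial:** Before pressing the button, the pointer measured about -165.6°, midway between its two neighbouring ticks, so it sits on the fourth stop. It started at about -71° to -73°, so it turned about 94°, against a nominal 96°. After the press I only looked at it in the pictures, where it appeared unchanged.

**Button:** The top read 70.5 mm when pressed and about 76 mm before. It read 78.5 mm from the side camera after release, so it is up again. The peak force I read was about 27 N.

**Drive, fan and heatsink:** The last pictures show them where they started. I judged this by eye and did not measure it again.

**Checks that disagreed:**
- **Fingertip position:** The real fingertips end about 34–40 mm short of the reported TCP. The cameras said 39–41 mm and the button contact suggested about 34 mm. I worked from the cameras and contact force instead.
- **Dial axis:** The wrist camera and the fixed cameras differed by about 2–3 mm on the dial axis. I used the wrist camera's value.

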